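# Close up the tray stack, then peel off and present the top tray

### The arm

A 7-joint arm with a two-finger parallel gripper is mounted at the origin on a cart in front of the work surface, level with it; the furniture and walls round the work are solid. World frame = base frame: x ahead of the robot, y to its left, z up, the work surface at z = 0. Lengths are in m, angles in degrees, forces in N, time in s.
With the tool pointing down it reaches from about 0.425 to 0.875 m from the base axis. Payload 4.7 kg.
Tool frame: the origin (TCP) lies midway between the tips of the shut fingers; the grasp point (between the pads) lies 19 mm behind it; z points along the fingers, y is the line along which they close (so a half turn about z gives the same grasp; the last joint's range is limited). The gripper opens to 87 mm and grips with 3 to 60 N. Pads are 19 mm wide; open, the fingers measure 117 mm over their backs; the gripper's body (75 mm by 190 mm) begins 51 mm behind the grasp point.
Start: joints at [72.657, 18.392, -4.016, 83.108, 1.295, 78.541, -3.26], TCP at [0.202, -0.618, 0.223] pointing down, gripper open.
Joint ranges: [-163.93, 163.93], [-17.29, 119.83], [-79.2, 71.16], [3.27, 140.29], [-89.18, 269.18], [5.43, 117.66], [-154.24, 154.24]. Speed limits (degrees/s): [147.25, 147.25, 180, 180, 180, 180, 180].

### API

Orientations are given as [roll, pitch, yaw] about the fixed x, y, z axes, in that order (R = Rz(yaw) Ry(pitch) Rx(roll)).
In Python, from cell import env gives the robot as it stands. The module is installed in compiled form; this text tells all that it offers.
- The arm moves only by the tool step_arm, never from a script. Its argument "rows" is a list of rows, each an object with "angular": the turn, a rotation vector about the tool's x, y, z in units of pi rad (1.0 is pi rad), a list of three; "slide": the shift along the tool's x, y, z in units of 500 mm (1.0 is 500 mm), a list of three; "jaw": the opening, from 0 (shut) to 1 (fully open). A call has 1 to 10 rows; each row shifts and turns the commanded pose from where the row before left it, along the tool's axes as they then stand; what a row does not reach is not made up. A row lasts 1/8 s, in which the tool goes at most 62.5 mm and 10.7 degrees, less where a joint would pass 70% of its speed; a pose out of reach is approached as far as the arm can. A call with a number of a shift or a turn outside -1 to 1 is refused whole. A call with a gripper value outside its range is refused whole. The fingers move at their own pace and stop on an object; "newtons" is the grip in N (left out, the last holds). Time passes only in rows, so rows that do not move let the fingers close. It gives the time, the measured TCP pose, the force, the opening and the grip force at its end, in the units of the state.
- env.get_obs(): the state, without advancing time (a new reading comes with each control period).
- env.read_camera(name): name is "scene" or "top" or "wrist"; returns the picture (384x512x3 uint8, red, green, blue); there is no depth.
- env.camera_info(name): a dict with "fx", "fy", "cx", "cy" (pixels), "R" (3x3) and "t" (3): a world point X has camera coordinates R X + t. Camera axes: x right, y down, z forward; pixel columns grow to the right and rows downward; lengths in m; the calibration is good to about 2 mm. A picture is of the moment at which its call begins: read the wrist's pose just before it. camera_info takes no time and is no camera call; for the wrist camera it gives the pose at the moment of the call.
- env.sign_off(): hands the job in; it is judged then, once.
The state is a dict: "time_s": time; "qpos": joint angles; "joint_velocities": joint speeds; "effort": joint torques, N m; "tool_pos": TCP position; "tool_rot": TCP orientation; "force": force on the tool from outside, world axes, zero at the start; "wrist_torque": the same for the moment, N m; "grip_width": finger opening in m; "grasp_force": force on a finger pad.
Only numpy, scipy, OpenCV 4.12 (cv2) and the standard library are available. Lean on these libraries where they do the work, as an engineer would, in place of code of your own. Each camera call takes 0.05 s, during which the arm holds its last target. There are 200 camera calls.

### The job

Slide the stack of blue trays to the left, up against the wooden cutlery caddy, so that its side lies flush with the caddy with no gap. Then peel the clinging top tray off the stack by its orange corner grip: raise that corner first while the opposite corner still rests in the stack, then lift it clear, leaving the trays below standing flush where they are. Finish by holding the tray out steady and about level, high over the middle of the round cork mat (well over a hand's breadth above it), and keep holding it: the program ends with the tray in the gripper, and the other things round about stay where they stood.

Things in the scene. Friction and masses are not known exactly. Their poses are not given: they have to be found in the camera images.
- caddy: Fixed open wooden cutlery caddy, 190 (x) x 100 (y) x 50 mm high, left of the stack. Origin: centre of its underside, on the table. Its flat right side, which faces the stack, is the plane y = -50 mm of its own frame.
- lower_trays: The two lower blue trays, stuck fast together as one loose piece (0.65 kg) on the table. Eight-sided, 150 (x) x 120 (y) mm, corners clipped 26 mm. Origin: centre of underside. Upright side walls at x = +-75 and y = +-60 mm, 20 to 63 mm above the table (stepped in 8 mm below that); the left one, y = +60, belongs against the caddy. Trays are 40 mm high, nested every 23 mm.
- top_tray: Top blue tray (0.12 kg), same outline and axes. Origin: centre of underside, 46 mm above the table at first. Lower 17 mm sits inside the tray beneath, 1.5 mm play all round. Held by 4 sprung snap nubs in the clipped corners, 1 to 2 N each, each let go after a 5 mm rise. A straight pull may bring the stack along; tilting the grip corner up about 0.15 rad about the far corner frees them one by one.
- grip (a point): Middle of the top face of the top tray's orange grip at its front right corner: [-63.4, -48.4, 42] mm in the tray's frame, axes parallel. Upright block across the clipped corner: 10 mm thick along the tray's diagonal (1, 1, 0), 36 mm long, 18 mm high. Pinch from above, one finger inside the tray, one outside; the next tray's grip begins 23 mm below this point.
- far_corner (a point): Bottom of the top tray at the far left clipped corner (+x, +y): [62, 47, 0] mm in the tray's frame. Axes parallel to the tray's.
- lower_flank (a point): Middle of the left side face of the lower trays, [0, 60, 30] mm in their frame. Axes parallel to theirs.
- cork_mat: Fixed round cork mat, 140 mm across and 6 mm thick, to the right of the stack. Origin: centre of its underside, on the table.
- tea_tin: Bystander: dark green square tea tin, 71 x 64 x 113 mm, behind the stack. Origin: centre of underside.
- pepper_mill: Bystander: slim black and white pepper mill, 46 x 45 x 129 mm. Origin: centre of underside.
- white_mug: Bystander: white mug with a handle, 85 x 122 x 98 mm. Origin: centre of underside.

How it is judged:
By the outcome, as a careful person would: the job done as asked, in the order asked, and still so for the second after the job is handed in, while the arm keeps its last pose, push and grip.
It also fails if it takes over 56 s, if anything falls off the work surface, if the arm or the gripper's body presses on something with over 40 N, if the wrist force passes 120 N, or if a joint passes its speed limit or range.

## Working session

There is one attempt and no reset: what is moved stays moved. The work goes in short steps, Python scripts to look and compute and a tool call to move; the robot and the scene stay as the last step left them, time stands still between calls to the robot, and variables do not carry over. Pictures are saved under pics/ and viewed, at most 10 in all, crops included, and the job is handed in when it is done.

Besides the shell and the picture viewer there is one more tool, called as name(argument=value, ...) on one line, values as JSON. step_arm: Moves the arm, as the interface text tells. Shifts and turns lie within -1 to 1; 1 stands for 500 mm of shift or pi rad of turn. Its arguments: {"type":"object","properties":{"rows":{"type":"array"},"newtons":{"type":"number"}},"required":["rows"]}

```bash
mkdir -p pics
python3 - <<'E'
from cell import env
import cv2,numpy as np
for n in("scene","top"):
    im=env.read_camera(n); cv2.imwrite(f"pics/{n}0.png",cv2.resize(im[:,:,::-1],(800,600),interpolation=cv2.INTER_CUBIC)); 
    c=env.camera_info(n); print(n,c['fx'],c['cx'],c['cy'],np.round(-np.array(c['R']).T@c['t'],3),np.round(c['R'],3).tolist())
print(env.get_obs())
E
```

```text
scene 444.0937537247503 260.5665573122033 194.8769181948858 [ 0.175 -0.496  0.842] [[0.861, -0.508, -0.005], [-0.371, -0.622, -0.69], [0.347, 0.596, -0.724]]
top 470.3904187977783 261.54889159528017 179.6657694734807 [0.284 0.115 1.21 ] [[-0.002, -1.0, -0.003], [-0.978, 0.003, -0.208], [0.208, 0.002, -0.978]]
{'time_s': 0.1, 'qpos': array([72.6583445 , 18.43482549, -4.01428421, 83.1664211 ,  1.29628423,
       78.54211846, -3.25836   ]), 'joint_velocities': array([-0.02167422, -0.10941813,  0.03974887, -0.16442804, -0.05823102,
       -0.0110506 , -0.02077681]), 'effort': array([ 2.90415810e-04, -4.92573416e+01, -4.05346965e-01, -3.13398957e+01,
       -6.40832889e-02,  3.94909282e-02,  6.88768500e-05]), 'tool_pos': array([ 0.20225305, -0.61721654,  0.22158365]), 'tool_rot': array([-1.79901932e+02,  7.10276170e-03,  1.81519357e+01]), 'force': array([ 1.4555595 , -0.580023  , -0.15534495]), 'wrist_torque': array([-0.00678768, -0.06649254,  0.00130132]), 'grasp_force': 0.0, 'grip_width': 0.08710776685875841}
```

View pics/top0.png

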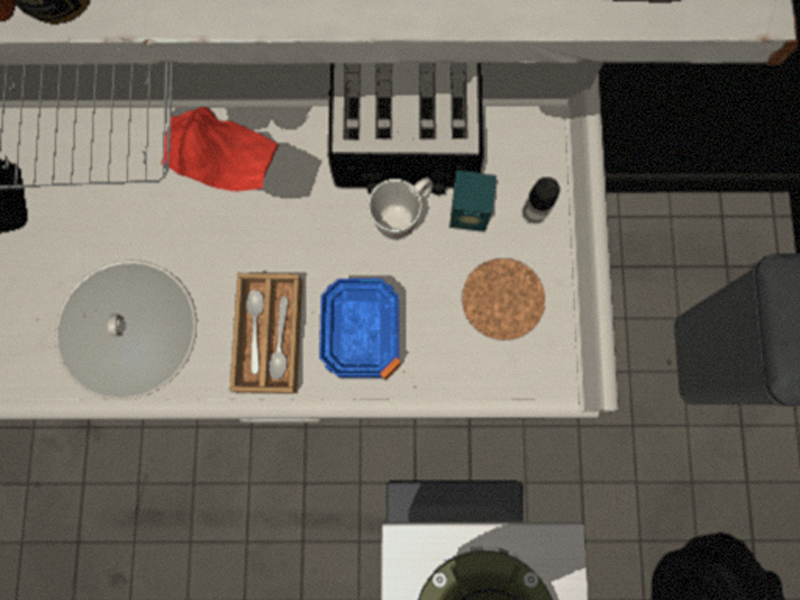

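View pics/scene0.png

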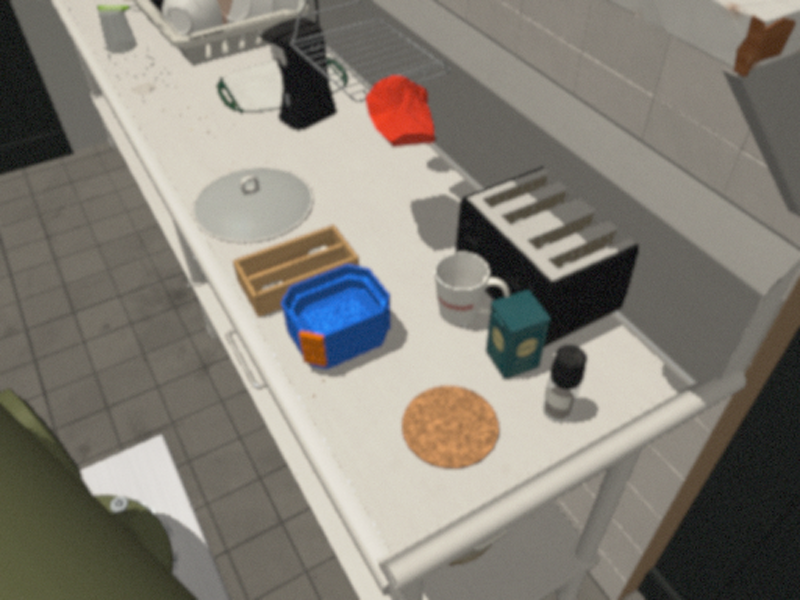

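```bash
cat > h.py <<'E'
from cell import env
import cv2,numpy as np
from scipy.optimize import minimize
S=8
def oct_(hx,hy,c,z): return [(sx*a,sy*b,z) for sx in(1,-1) for sy in(1,-1) for a,b in((hx,hy-c),(hx-c,hy))]
stack=np.array(oct_(75,60,26,86)+oct_(75,60,26,20)+oct_(67,52,26,0))/1e3
d=np.array([1,1])/2**.5;e=np.array([1,-1])/2**.5
grip=np.array([[*(np.array([-63.4,-48.4])+a*5*d+b*18*e),z] for a in(1,-1) for b in(1,-1) for z in(88,70,47)])/1e3
caddy=np.array([(x,y,z) for x in(95,-95) for y in(50,-50) for z in(0,50)])/1e3
t=np.linspace(0,2*np.pi,60)
mat=np.array([(70*np.cos(a),70*np.sin(a),6) for a in t])/1e3
def proj(c,X):
    Y=X@np.array(c['R']).T+c['t']; return np.c_[c['fx']*Y[:,0]/Y[:,2]+c['cx'],c['fy']*Y[:,1]/Y[:,2]+c['cy']]
def place(P,p):
    a=p[2];R=np.array([[np.cos(a),-np.sin(a),0],[np.sin(a),np.cos(a),0],[0,0,1]]);return P@R.T+[p[0],p[1],0]
def hullmask(px,f=4):
    m=np.zeros((384*f,512*f),np.uint8);h=cv2.convexHull(((px+.5)*f).astype(np.float32))
    cv2.fillConvexPoly(m,np.round(h*16).astype(np.int32),255,shift=4);return cv2.resize(m,(512,384),interpolation=cv2.INTER_AREA)/255.
def segm(im,kind,near):
    H,s,v=[q.astype(int) for q in cv2.split(cv2.cvtColor(im,cv2.COLOR_RGB2HSV))]
    if kind=='blue': m=((abs(H-110)<14)&(s>130)&(v>40))|((H<14)&(s>190)&(v>90))
    else: m=(H>5)&(H<22)&(s>85)&(v>40)
    m=cv2.morphologyEx(m.astype(np.uint8),cv2.MORPH_OPEN,np.ones((2,2)))
    n,l,st,ce=cv2.connectedComponentsWithStats(m)
    i=min((i for i in range(1,n) if st[i,4]>150),key=lambda i:np.hypot(*(ce[i]-near)))
    ys,xs=np.nonzero(l==i);p=np.c_[xs,ys].astype(float)
    return np.vstack([p+o for o in((-.5,-.5),(.5,-.5),(-.5,.5),(.5,.5))])
def fit(P,kind,p0,cams=("top","scene"),ims=None,yaw=True):
    T=[]
    for n in cams:
        c=env.camera_info(n);im=ims[n]
        near=proj(c,place(P,p0)).mean(0)
        T.append((c,hullmask(segm(im,kind,near))))
    f=lambda q:sum(abs(hullmask(proj(c,place(P,[q[0],q[1],q[2] if yaw else 0])))-m).sum()/m.sum() for c,m in T)
    s0=np.array([p0,*[np.array(p0)+v for v in([.01,0,0],[0,.01,0],[0,0,.06])]])
    r=minimize(f,p0,method='Nelder-Mead',options=dict(initial_simplex=s0,xatol=1e-5,fatol=1e-5,maxiter=300))
    return r.x,r.fun
def ground(c,uv,z):
    R=np.array(c['R']);o=-R.T@c['t'];d=R.T@np.array([(uv[0]-c['cx'])/c['fx'],(uv[1]-c['cy'])/c['fy'],1]);return o+d*(z-o[2])/d[2]
E
python3 - <<'E'
from h import *
ims={n:env.read_camera(n) for n in("top","scene")}
c=env.camera_info("top")
g=lambda u,v,z:ground(c,(u*.64,v*.64),z)[:2]
for nm,P,k,uv,z,yw in(("stack",np.vstack([stack,grip]),'blue',(361,328),.08,1),("caddy",caddy,'w',(267,332),.05,1),("mat",mat,'w',(503,299),.006,0)):
    p0=[*g(*uv,z),0]
    for cams in(("top","scene"),("top",),("scene",)):
        x,f=fit(P,k,p0,cams,ims,yw); print(nm,cams,np.round(x[:2]*1e3,1),np.round(np.degrees(x[2]),2),round(f,3))
for nm,uv,z in(("mug",(398,205),.098),("tin",(475,187),.113),("mill",(545,190),.129)): print(nm,g(*uv,z))
E
```

```text
stack ('top', 'scene') [451.6 192.4] -0.96 0.119
stack ('top',) [452.3 194.4] -2.14 0.06
stack ('scene',) [450.6 190.7] -1.41 0.046
caddy ('top', 'scene') [449.2 346. ] -0.7 0.183
caddy ('top',) [448.  345.8] -1.03 0.025
caddy ('scene',) [449.8 344.3] -0.74 0.155
mat ('top', 'scene') [507.4 -43.6] 2.13 0.083
mat ('top',) [507.7 -41.7] 2.08 0.017
mat ('scene',) [508.  -45.8] 1.16 0.019
mug [0.64297271 0.13419862]
tin [0.6672372  0.01325811]
mill [ 0.65642932 -0.09312438]
```

step_arm(rows=[{"angular":[0,0,-0.0572],"slide":[0,0,-0.023],"jaw":0.6},{"angular":[0,0,-0.0572],"slide":[0,0,-0.023],"jaw":0.6},{"angular":[0,0,-0.0572],"slide":[0,0,-0.023],"jaw":0.6},{"angular":[0,0,-0.0572],"slide":[0,0,-0.023],"jaw":0.6},{"angular":[0,0,-0.0572],"slide":[0,0,-0.023],"jaw":0.6},{"angular":[0,0,-0.0572],"slide":[0,0,-0.023],"jaw":0.6},{"angular":[0,0,-0.0572],"slide":[0,0,-0.023],"jaw":0.6}])

```text
time_s: 1.08
tool_pos: [0.2024, -0.6175, 0.3031]
tool_rot: [-180.0, -0.0, 90.6]
force: [0.6, -0.3, -0.2]
grip_width: 0.0523
grasp_force: 0.0
```

step_arm(rows=[{"angular":[0,0,0],"slide":[0.092,0.062,0],"jaw":0.6},{"angular":[0,0,0],"slide":[0.092,0.062,0],"jaw":0.6},{"angular":[0,0,0],"slide":[0.092,0.062,0],"jaw":0.6},{"angular":[0,0,0],"slide":[0.092,0.062,0],"jaw":0.6},{"angular":[0,0,0],"slide":[0.092,0.062,0],"jaw":0.6},{"angular":[0,0,0],"slide":[0.092,0.062,0],"jaw":0.6},{"angular":[0,0,0],"slide":[0.092,0.062,0],"jaw":0.6},{"angular":[0,0,0],"slide":[0.092,0.062,0],"jaw":0.6}])

```text
time_s: 2.08
tool_pos: [0.4497, -0.2471, 0.3031]
tool_rot: [180.0, 0.0, 90.2]
force: [1.1, 0.3, -0.0]
grip_width: 0.0523
grasp_force: 0.0
```

step_arm(rows=[{"angular":[0,0,0.006],"slide":[0.11,0.004,0],"jaw":0.6},{"angular":[0,0,0],"slide":[0.11,0,0],"jaw":0.6},{"angular":[0,0,0],"slide":[0.11,0,0],"jaw":0.6},{"angular":[0,0,0],"slide":[0.11,0,0],"jaw":0.6},{"angular":[0,0,0],"slide":[0.11,0,0],"jaw":0.6},{"angular":[0,0,0],"slide":[0.11,0,0],"jaw":0.6},{"angular":[0,0,0],"slide":[0,0,0.1],"jaw":0.6},{"angular":[0,0,0],"slide":[0,0,0.1],"jaw":0.6},{"angular":[0,0,0],"slide":[0,0,0.1],"jaw":0.6},{"angular":[0,0,0],"slide":[0,0,0.1],"jaw":0.6}])

```text
time_s: 3.32
tool_pos: [0.4549, 0.0809, 0.1017]
tool_rot: [179.9, 0.1, 89.1]
force: [0.3, -0.3, -0.9]
grip_width: 0.0523
grasp_force: 0.0
```

step_arm(rows=[{"angular":[0,0,0],"slide":[0,0,0.08],"jaw":0.6},{"angular":[0,0,0],"slide":[0,0,0.05],"jaw":0.6},{"angular":[0,0,0],"slide":[0,0,0],"jaw":0.6}])

```text
time_s: 3.7
tool_pos: [0.453, 0.0813, 0.0365]
tool_rot: [-179.7, -0.0, 89.2]
force: [0.2, 0.5, -0.9]
grip_width: 0.0521
grasp_force: 0.0
```

step_arm(rows=[{"angular":[0,0,0],"slide":[0.03,0,0],"jaw":0.6},{"angular":[0,0,0],"slide":[0.03,0,0],"jaw":0.6},{"angular":[0,0,0],"slide":[0.01,0,0],"jaw":0.6},{"angular":[0,0,0],"slide":[0.01,0,0],"jaw":0.6},{"angular":[0,0,0],"slide":[0.01,0,0],"jaw":0.6},{"angular":[0,0,0],"slide":[0.01,0,0],"jaw":0.6}])

```text
time_s: 4.45
tool_pos: [0.4559, 0.1252, 0.0386]
tool_rot: [-179.9, 0.6, 89.0]
force: [-1.1, -12.6, 10.3]
grip_width: 0.0522
grasp_force: 6.4
```

step_arm(rows=[{"angular":[0,0,0],"slide":[0.01,0,0],"jaw":0.6},{"angular":[0,0,0],"slide":[0.01,0,0],"jaw":0.6},{"angular":[0,0,0],"slide":[0.01,0,0],"jaw":0.6},{"angular":[0,0,0],"slide":[0.01,0,0],"jaw":0.6}])

```text
time_s: 4.95
tool_pos: [0.457, 0.1461, 0.0385]
tool_rot: [-180.0, 0.4, 89.0]
force: [0.2, -10.6, 7.7]
grip_width: 0.0521
grasp_force: 5.4
```

Run:
```python
from h import *
im=env.read_camera("scene"); cv2.imwrite("pics/s1.png",cv2.resize(im[110:300,120:370,::-1],(750,570),interpolation=cv2.INTER_CUBIC)); o=env.get_obs();print(o['tool_pos'],o['force'],o['wrist_torque'])
```

```text
[0.45697377 0.14740422 0.03853022] [ 1.09765917 -5.82463717  3.67469357] [-1.55047774 -0.06965902 -0.03365127]
```

View pics/s1.png

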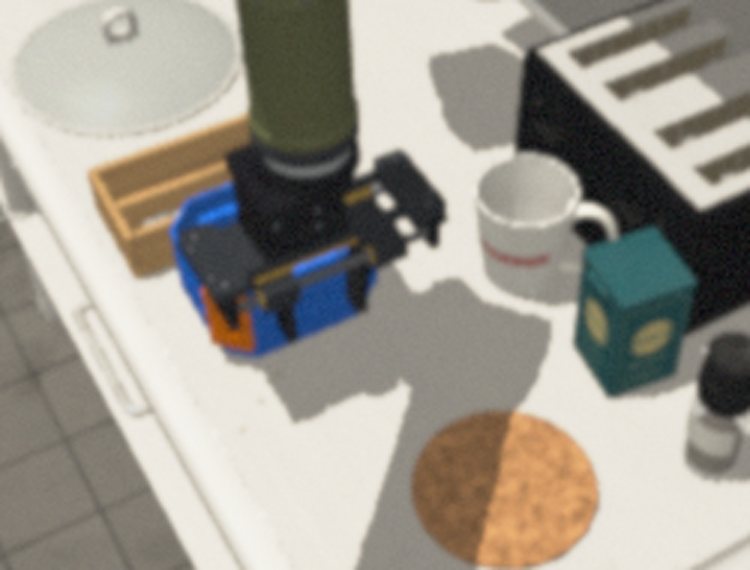

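step_arm(rows=[{"angular":[0,0,0],"slide":[0.008,0,0],"jaw":0.6},{"angular":[0,0,0],"slide":[0.008,0,0],"jaw":0.6},{"angular":[0,0,0],"slide":[0.008,0,0],"jaw":0.6}])

```text
time_s: 5.38
tool_pos: [0.4572, 0.1579, 0.0385]
tool_rot: [180.0, 0.5, 88.9]
force: [-0.3, -10.8, 8.2]
grip_width: 0.052
grasp_force: 5.5
```

step_arm(rows=[{"angular":[0,0,0],"slide":[0.004,0,0],"jaw":0.6},{"angular":[0,0,0],"slide":[0.004,0,0],"jaw":0.6}])

```text
time_s: 5.62
tool_pos: [0.4573, 0.1618, 0.0385]
tool_rot: [180.0, 0.5, 89.0]
force: [-0.4, -10.9, 7.9]
grip_width: 0.0522
grasp_force: 5.7
```

step_arm(rows=[{"angular":[0,0,0],"slide":[0.004,0,0],"jaw":0.6}])

```text
time_s: 5.75
tool_pos: [0.4574, 0.1636, 0.0385]
tool_rot: [-180.0, 0.5, 89.0]
force: [-0.8, -11.0, 7.7]
grip_width: 0.0524
grasp_force: 5.7
```

Steady sliding force near 11 N; go on in small steps until it rises.

step_arm(rows=[{"angular":[0,0,0],"slide":[0.004,0,0],"jaw":0.6}])

```text
time_s: 5.88
tool_pos: [0.4574, 0.1647, 0.0385]
tool_rot: [-180.0, 0.6, 88.9]
force: [-1.9, -16.0, 11.1]
grip_width: 0.0521
grasp_force: 8.1
```

step_arm(rows=[{"angular":[0,0,0],"slide":[0.004,0,0],"jaw":0.6}])

```text
time_s: 6.0
tool_pos: [0.4574, 0.1646, 0.0385]
tool_rot: [-179.9, 0.8, 88.9]
force: [-2.0, -20.2, 13.9]
grip_width: 0.0523
grasp_force: 10.2
```

step_arm(rows=[{"angular":[0,0,0],"slide":[0.003,0,0],"jaw":0.6}])

```text
time_s: 6.12
tool_pos: [0.4574, 0.1647, 0.0385]
tool_rot: [-179.9, 0.9, 88.9]
force: [-2.1, -22.5, 16.4]
grip_width: 0.052
grasp_force: 11.5
```

step_arm(rows=[{"angular":[0,0,0],"slide":[0.004,0,0],"jaw":0.6},{"angular":[0,0,0],"slide":[0,0,0],"jaw":0.6}])

```text
time_s: 6.38
tool_pos: [0.4573, 0.1646, 0.0385]
tool_rot: [-179.8, 1.1, 88.8]
force: [-3.1, -26.1, 18.2]
grip_width: 0.0524
grasp_force: 12.6
```

step_arm(rows=[{"angular":[0,0,0],"slide":[-0.01,0,0],"jaw":0.6},{"angular":[0,0,0],"slide":[-0.02,0,0],"jaw":0.6},{"angular":[0,0,0],"slide":[-0.08,0,0],"jaw":0.6},{"angular":[0,0,0],"slide":[-0.1,0,-0.05],"jaw":0.5},{"angular":[0,0,0],"slide":[-0.05,0,-0.1],"jaw":0.5},{"angular":[0,0,0],"slide":[-0.05,0,-0.11],"jaw":0.5},{"angular":[0,0,0],"slide":[-0.05,0,-0.11],"jaw":0.5}])

```text
time_s: 7.25
tool_pos: [0.4534, -0.0038, 0.2248]
tool_rot: [179.9, 0.0, 89.2]
force: [1.1, -1.7, -1.1]
grip_width: 0.0436
grasp_force: 0.0
```

Run:
```python
from h import *
print(env.get_obs()['tool_pos'],env.get_obs()['tool_rot'])
ims={n:env.read_camera(n) for n in("top","scene")}
a=cv2.resize(ims['top'][170:255,140:270,::-1],(780,510),interpolation=cv2.INTER_CUBIC)
cv2.imwrite("pics/t2.png",a)
for cams in(("top","scene"),("top",),("scene",)):
    x,f=fit(np.vstack([stack,grip]),'blue',[.452,.235,-.015],cams,ims); print(cams,np.round(x[:2]*1e3,1),np.round(np.degrees(x[2]),2),round(f,3))
    print(place(np.array([[-.0634,-.0484,.088]]),x))
for n in ims:
    H,s,v=[q.astype(int) for q in cv2.split(cv2.cvtColor(ims[n],cv2.COLOR_RGB2HSV))]
    m=((H<14)&(s>190)&(v>90)).astype(np.uint8)
    k,l,st,ce=cv2.connectedComponentsWithStats(m); c=env.camera_info(n)
    for i in range(1,k):
        if st[i,4]>25: print(n,st[i],ce[i],ground(c,ce[i],.085),proj(c,np.array([[.388,.185,.088]])))
```

```text
[ 0.45338018 -0.00379002  0.22483876] [1.79946933e+02 2.72203979e-02 8.91549881e+01]
('top', 'scene') [454.7 236.8] -1.69 0.467
[[0.38988624 0.19032271 0.088     ]]
('top',) [454.5 238. ] -1.5 0.054
[[0.38982072 0.19131235 0.088     ]]
('scene',) [452.8 233.5] -2.36 0.382
[[0.38741852 0.18772641 0.088     ]]
top [ 109   69   67   52 1424] [136.0372191   97.03019663] [0.73889823 0.43609237 0.085     ] [[233.35646602 235.11682892]]
```

View pics/t2.png

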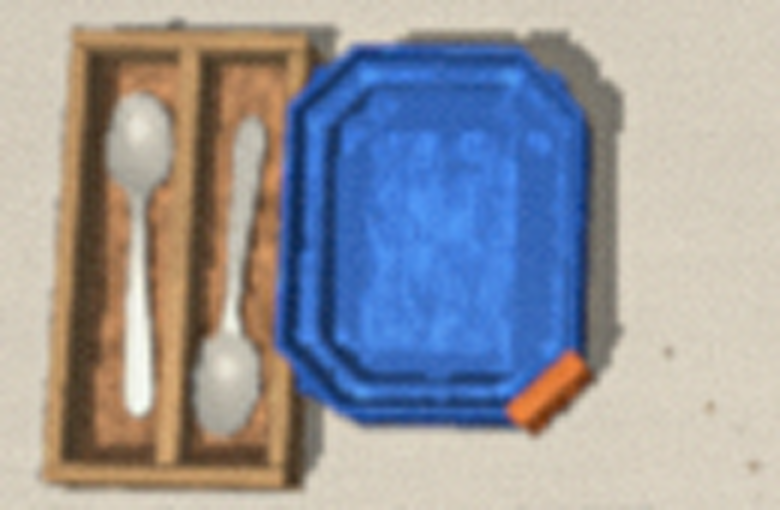

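step_arm(rows=[{"angular":[0,0,0],"slide":[0.097,-0.032,0],"jaw":0.5},{"angular":[0,0,0],"slide":[0.097,-0.032,0],"jaw":0.5},{"angular":[0,0,0],"slide":[0.097,-0.032,0],"jaw":0.5},{"angular":[0,0,0],"slide":[0.097,-0.032,0],"jaw":0.5},{"angular":[0,0,-0.0496],"slide":[0,0,0],"jaw":0.5},{"angular":[0,0,-0.0496],"slide":[0,0,0],"jaw":0.5},{"angular":[0,0,-0.0496],"slide":[0,0,0],"jaw":0.5},{"angular":[0,0,-0.0496],"slide":[0,0,0],"jaw":0.5},{"angular":[0,0,-0.0496],"slide":[0,0,0],"jaw":0.5},{"angular":[0,0,0],"slide":[0,0,0],"jaw":0.5}])

```text
time_s: 8.6
tool_pos: [0.392, 0.1922, 0.2224]
tool_rot: [-180.0, -0.0, 133.8]
force: [-0.6, -0.4, -1.1]
grip_width: 0.0437
grasp_force: 0.0
```

Run:
```python
from h import *
o=env.get_obs();print(o['tool_pos'],o['tool_rot'],o['qpos'])
print("top grip",ground(env.camera_info("top"),(231.7,235.3),.088))
c=env.camera_info("wrist");im=env.read_camera("wrist")
cv2.imwrite("pics/w3.png",cv2.resize(im[:,:,::-1],(800,600)))
H,s,v=[q.astype(int) for q in cv2.split(cv2.cvtColor(im,cv2.COLOR_RGB2HSV))]
m=((H<14)&(s>190)&(v>90)).astype(np.uint8)
k,l,st,ce=cv2.connectedComponentsWithStats(m)
for i in range(1,k):
    if st[i,4]>60: print(st[i],ce[i],ground(c,ce[i],.088))
print(proj(c,np.array([[.39,.19,.088],o['tool_pos']])))
```

```text
[0.39202237 0.19224619 0.22236774] [-1.79974764e+02 -4.93281227e-02  1.33756651e+02] [ 34.92335263 -11.17096673 -56.74966471 109.78442659  -9.62359685
  76.6219933   24.68839985]
top grip [0.38757557 0.18893586 0.088     ]
[[249.53942031 186.80546976]
 [252.00904505 241.92403317]]
```

View pics/w3.png

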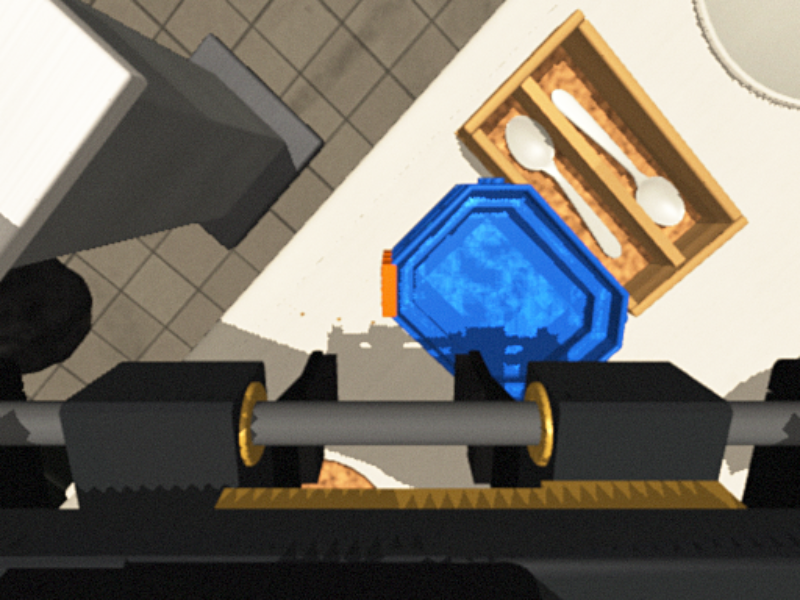

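step_arm(rows=[{"angular":[0,0,0],"slide":[0,-0.006,0.05],"jaw":0.5},{"angular":[0,0,0],"slide":[0,0,0.05],"jaw":0.5},{"angular":[0,0,0],"slide":[0,0,0.05],"jaw":0.5},{"angular":[0,0,0],"slide":[0,0,0.05],"jaw":0.5},{"angular":[0,0,0],"slide":[0,0,0.03],"jaw":0.5},{"angular":[0,0,0],"slide":[0,0,0],"jaw":0.5}])

```text
time_s: 9.4
tool_pos: [0.3896, 0.1895, 0.1073]
tool_rot: [-179.9, -0.1, 133.7]
force: [-0.4, 0.3, 0.1]
grip_width: 0.0438
grasp_force: 0.0
```

Run:
```python
from h import *
o=env.get_obs();print(o['tool_pos'],o['tool_rot'],o['qpos'])
c=env.camera_info("wrist");im=env.read_camera("wrist")
cv2.imwrite("pics/w4.png",cv2.resize(im[:,:,::-1],(800,600)))
print(proj(c,np.array([[.39,.19,.088],o['tool_pos']]))/.64)
```

```text
[0.38960986 0.18954838 0.10728137] [-1.79918533e+02 -1.03417941e-01  1.33739437e+02] [ 35.24557127  -1.36051508 -62.88615945 118.69485809  -1.45794095
  62.03997108  16.79148734]
[[395.37607732 358.47000796]
 [393.72361778 377.98757502]]
```

View pics/w4.png

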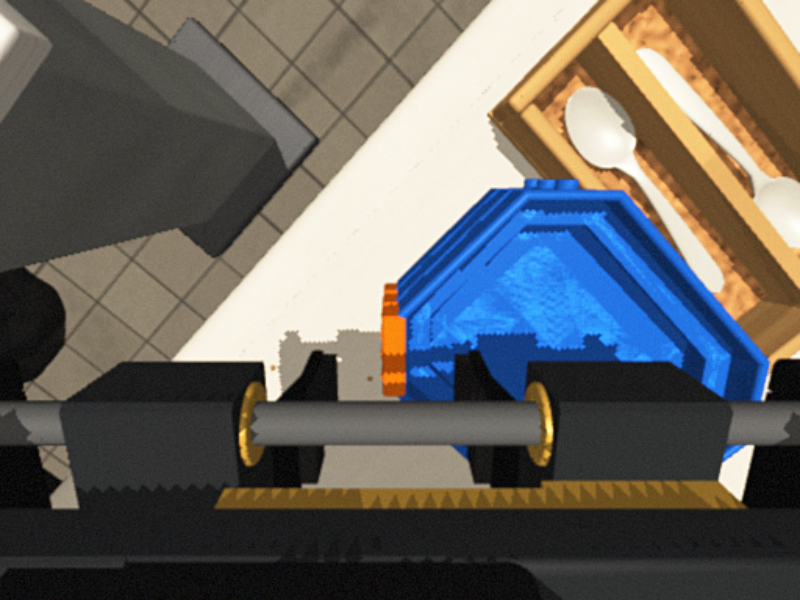

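step_arm(rows=[{"angular":[0,0,0],"slide":[0,0,0.04],"jaw":0.5},{"angular":[0,0,0],"slide":[0,0,0.04],"jaw":0.5},{"angular":[0,0,0],"slide":[0,0,0],"jaw":0.5}])

```text
time_s: 9.82
tool_pos: [0.39, 0.1896, 0.0679]
tool_rot: [-179.9, -0.1, 133.8]
force: [-0.2, -0.6, 0.7]
grip_width: 0.0435
grasp_force: 0.0
```

step_arm(newtons=35, rows=[{"angular":[0,0,0],"slide":[0,0,0],"jaw":0.3},{"angular":[0,0,0],"slide":[0,0,0],"jaw":0.15},{"angular":[0,0,0],"slide":[0,0,0],"jaw":0},{"angular":[0,0,0],"slide":[0,0,0],"jaw":0},{"angular":[0,0,0],"slide":[0,0,0],"jaw":0}])

```text
time_s: 10.45
tool_pos: [0.3904, 0.189, 0.0691]
tool_rot: [-179.9, 0.1, 133.7]
force: [-4.7, -4.4, 13.2]
grip_width: 0.0151
grasp_force: 37.1
```

Run:
```python
from h import *
o=env.get_obs();print(o['tool_pos'],o['tool_rot'],o['qpos'],o['force'])
# exact peel plan: pivot at far corner, tilt about horizontal axis perpendicular to diagonal grip->far
L=np.hypot(125.4,95.4);print(np.degrees(np.arctan2(95.4,125.4)))
```

```text
[0.39042835 0.18900893 0.06906413] [-1.79885186e+02  6.11222044e-02  1.33745016e+02] [ 33.74646085   4.43948651 -63.81616876 120.85518107   4.83401928
  57.37274966  11.12589559] [-4.74407149 -4.43730813 13.1534402 ]
37.26262722679372
```

step_arm(rows=[{"angular":[0,0,0],"slide":[0,0,0],"jaw":0.4},{"angular":[0,0,0],"slide":[0,0,0],"jaw":0.4},{"angular":[0,0,0],"slide":[0,0,-0.012],"jaw":0.4},{"angular":[0,0,0],"slide":[0,0,0],"jaw":0.4}])

```text
time_s: 10.95
tool_pos: [0.391, 0.1897, 0.0745]
tool_rot: [179.9, 0.1, 133.8]
force: [0.0, 0.5, 0.2]
grip_width: 0.0342
grasp_force: 0.0
```

step_arm(newtons=35, rows=[{"angular":[0,0,0],"slide":[0,0,0],"jaw":0.3},{"angular":[0,0,0],"slide":[0,0,0],"jaw":0.15},{"angular":[0,0,0],"slide":[0,0,0],"jaw":0},{"angular":[0,0,0],"slide":[0,0,0],"jaw":0},{"angular":[0,0,0],"slide":[0,0,0],"jaw":0}])

```text
time_s: 11.58
tool_pos: [0.3897, 0.1892, 0.0738]
tool_rot: [-179.9, -0.0, 133.8]
force: [-2.7, -1.5, 2.5]
grip_width: 0.0096
grasp_force: 35.0
```

Run:
```python
from h import *
from scipy.spatial.transform import Rotation as Ro
o=env.get_obs();R=Ro.from_euler('xyz',o['tool_rot'],degrees=True);tcp=np.array(o['tool_pos'])
yaw=np.radians(-1.2);Rz=Ro.from_euler('z',yaw)
G=np.array([.390,.190,.088]);F=G+Rz.apply([.1254,.0954,-.042])
u=F-G;u[2]=0;u/=np.linalg.norm(u);n=np.cross([0,0,1],u)
w=R.inv().apply(n);p=R.inv().apply(F-tcp)
d=.018
s=p-Ro.from_rotvec(w*d).apply(p)
print("F",F,"ang",w*d/np.pi,"slide",s/.5,"back 0.15mm",R.inv().apply(-u)*.00015/.5)
```

```text
F [0.5173704 0.2827529 0.046    ] ang [5.67768571e-03 7.69381418e-04 8.30435573e-07] slide [-0.00013888  0.00103102 -0.00568969] back 0.15mm [ 4.02845725e-05 -2.97282452e-04  5.44973275e-07]
```

step_arm(newtons=45, rows=[{"angular":[0.0057,0.0008,0],"slide":[-0.0001,0.0007,-0.0057],"jaw":0},{"angular":[0.0057,0.0008,0],"slide":[-0.0001,0.0007,-0.0057],"jaw":0},{"angular":[0.0057,0.0008,0],"slide":[-0.0001,0.0007,-0.0057],"jaw":0},{"angular":[0.0057,0.0008,0],"slide":[-0.0001,0.0007,-0.0057],"jaw":0}])

```text
time_s: 12.08
tool_pos: [0.3918, 0.1907, 0.0855]
tool_rot: [-175.8, -0.6, 133.8]
force: [-1.1, -1.0, -2.2]
grip_width: 0.0094
grasp_force: 45.0
```

step_arm(rows=[{"angular":[0.0057,0.0008,0],"slide":[-0.0001,0.0007,-0.0057],"jaw":0},{"angular":[0.0057,0.0008,0],"slide":[-0.0001,0.0007,-0.0057],"jaw":0},{"angular":[0.0057,0.0008,0],"slide":[-0.0001,0.0007,-0.0057],"jaw":0},{"angular":[0,0,0],"slide":[0,0,0],"jaw":0}])

```text
time_s: 12.58
tool_pos: [0.3937, 0.1923, 0.0939]
tool_rot: [-172.8, -1.0, 133.8]
force: [0.4, -0.1, -1.8]
grip_width: 0.0097
grasp_force: 45.1
```

step_arm(rows=[{"angular":[0.0057,0.0008,0],"slide":[-0.0001,0.0007,-0.0057],"jaw":0},{"angular":[0.0057,0.0008,0],"slide":[-0.0001,0.0007,-0.0057],"jaw":0},{"angular":[0.0057,0.0008,0],"slide":[-0.0001,0.0009,-0.0057],"jaw":0},{"angular":[0.0057,0.0008,0],"slide":[-0.0001,0.001,-0.0057],"jaw":0},{"angular":[0,0,0],"slide":[0,0,0],"jaw":0},{"angular":[0,0,0],"slide":[0,0,0],"jaw":0}])

```text
time_s: 13.32
tool_pos: [0.3959, 0.1937, 0.1047]
tool_rot: [-168.7, -1.6, 133.6]
force: [-0.7, -0.3, -3.2]
grip_width: 0.0093
grasp_force: 45.1
```

Run:
```python
from h import *
o=env.get_obs();print(o['force'],o['qpos'],o['wrist_torque'])
a=env.read_camera("scene")[110:300,120:320,::-1];b=env.read_camera("top")[150:270,120:320,::-1]
a=cv2.resize(a,(400,380),interpolation=cv2.INTER_CUBIC);b=cv2.resize(b,(400,240),interpolation=cv2.INTER_CUBIC)
b=cv2.copyMakeBorder(b,0,140,0,0,cv2.BORDER_CONSTANT)
cv2.imwrite("pics/p5.png",np.hstack([a,b]))
```

```text
[-0.68509521 -0.25132572 -3.21289872] [ 24.41547563  16.42570756 -61.22247995 109.42172761  14.58103392
  74.75644433   1.1900804 ] [0.05132832 0.05059002 0.06434829]
```

View pics/p5.png

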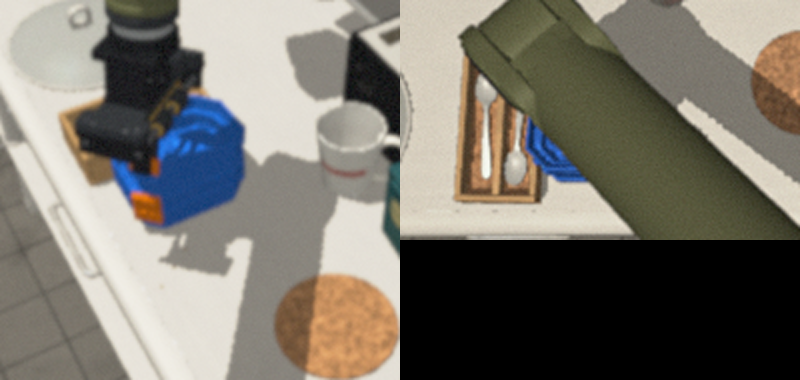

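step_arm(rows=[{"angular":[0,0,0],"slide":[0.0002,-0.0012,-0.006],"jaw":0},{"angular":[0,0,0],"slide":[0.0002,-0.0012,-0.006],"jaw":0},{"angular":[0,0,0],"slide":[0.0002,-0.0012,-0.006],"jaw":0}])

```text
time_s: 13.8
tool_pos: [0.3966, 0.1939, 0.1145]
tool_rot: [-168.8, -1.5, 133.6]
force: [-0.2, 0.3, -1.7]
grip_width: 0.0095
grasp_force: 45.0
```

step_arm(rows=[{"angular":[0,0,0],"slide":[0.0002,-0.0016,-0.0078],"jaw":0},{"angular":[0,0,0],"slide":[0.0002,-0.0016,-0.0078],"jaw":0},{"angular":[0,0,0],"slide":[0.0002,-0.0016,-0.0078],"jaw":0},{"angular":[0,0,0],"slide":[0.0002,-0.0016,-0.0078],"jaw":0}])

```text
time_s: 14.3
tool_pos: [0.396, 0.1937, 0.1302]
tool_rot: [-168.7, -1.6, 133.6]
force: [0.2, 0.8, -1.6]
grip_width: 0.0096
grasp_force: 45.0
```

step_arm(rows=[{"angular":[0,0,0],"slide":[0.0006,-0.004,-0.02],"jaw":0},{"angular":[0,0,0],"slide":[0.001,-0.008,-0.04],"jaw":0},{"angular":[0,0,0],"slide":[0.001,-0.008,-0.04],"jaw":0},{"angular":[0,0,0],"slide":[0.001,-0.008,-0.04],"jaw":0},{"angular":[0,0,0],"slide":[0.001,-0.008,-0.04],"jaw":0},{"angular":[0,0,0],"slide":[0.001,-0.008,-0.04],"jaw":0}])

```text
time_s: 15.05
tool_pos: [0.3962, 0.1935, 0.2439]
tool_rot: [-168.7, -1.5, 133.6]
force: [0.6, 0.9, -0.8]
grip_width: 0.0097
grasp_force: 45.0
```

step_arm(rows=[{"angular":[-0.0157,-0.0022,0],"slide":[0,0,0],"jaw":0},{"angular":[-0.0157,-0.0022,0],"slide":[0,0,0],"jaw":0},{"angular":[-0.0157,-0.0022,0],"slide":[0,0,0],"jaw":0},{"angular":[-0.0157,-0.0022,0],"slide":[0,0,0],"jaw":0},{"angular":[0,0,0],"slide":[-0.02,0.021,-0.005],"jaw":0},{"angular":[0,0,0],"slide":[-0.029,0.03,-0.01],"jaw":0},{"angular":[0,0,0],"slide":[-0.02,0.021,-0.01],"jaw":0}])

```text
time_s: 15.92
tool_pos: [0.4467, 0.1934, 0.256]
tool_rot: [180.0, 0.1, 133.8]
force: [-0.3, -0.4, -1.3]
grip_width: 0.0096
grasp_force: 45.0
```

step_arm(rows=[{"angular":[0,0,0],"slide":[-0.03,-0.029,0],"jaw":0},{"angular":[0,0,0],"slide":[-0.05,-0.05,0],"jaw":0},{"angular":[0,0,0],"slide":[-0.058,-0.056,0],"jaw":0},{"angular":[0,0,0],"slide":[-0.058,-0.056,0],"jaw":0},{"angular":[0,0,0],"slide":[-0.058,-0.056,0],"jaw":0},{"angular":[0,0,0],"slide":[-0.058,-0.056,0],"jaw":0},{"angular":[0,0,0],"slide":[-0.05,-0.05,0],"jaw":0},{"angular":[0,0,0],"slide":[-0.03,-0.029,0],"jaw":0},{"angular":[0,0,0],"slide":[0,0,0],"jaw":0},{"angular":[0,0,0],"slide":[0,0,0],"jaw":0}])

```text
time_s: 17.18
tool_pos: [0.444, -0.0784, 0.2549]
tool_rot: [180.0, -0.0, 133.9]
force: [0.3, -0.4, -0.4]
grip_width: 0.0094
grasp_force: 45.0
```

Run:
```python
from h import *
o=env.get_obs();print(o['tool_pos'],o['tool_rot'],o['force'],o['qpos'])
a=env.read_camera("scene")[60:330,100:400,::-1];b=env.read_camera("top")[130:280,120:400,::-1]
a=cv2.resize(a,(400,360),interpolation=cv2.INTER_CUBIC);b=cv2.resize(b,(400,214),interpolation=cv2.INTER_CUBIC)
b=cv2.copyMakeBorder(b,0,146,0,0,cv2.BORDER_CONSTANT)
cv2.imwrite("pics/p6.png",np.hstack([a,b]))
```

```text
[ 0.44396594 -0.07843444  0.25485486] [ 1.79950859e+02 -1.44820560e-02  1.33913131e+02] [ 0.34858444 -0.37379254 -0.43948357] [ 51.18117502  -7.10064179 -40.42766668 105.66778418  -4.72163641
  79.76668103  55.72360269]
```

View pics/p6.png

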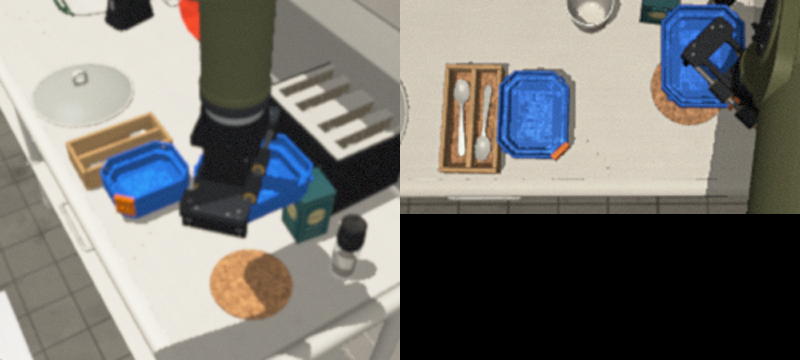

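step_arm(rows=[{"angular":[0,0,0],"slide":[-0.008,-0.008,0],"jaw":0},{"angular":[0,0,0],"slide":[-0.009,-0.008,0],"jaw":0},{"angular":[0,0,0],"slide":[0,0,0],"jaw":0},{"angular":[0,0,0],"slide":[0,0,0],"jaw":0}])

```text
time_s: 17.77
tool_pos: [0.4438, -0.0919, 0.2546]
tool_rot: [180.0, -0.0, 133.8]
force: [0.2, 0.0, -1.3]
grip_width: 0.0094
grasp_force: 45.0
```

Run:
```python
from h import *
o=env.get_obs();T=np.array(o['tool_pos']);print(T,o['tool_rot'],o['force'])
yaw=np.radians(-1.2);out=[]
C=place(np.array([[.0634,.0484,0]]),[T[0],T[1],yaw])[0];zu=T[2]-.0738+.046;print("tray centre",C,zu)
oc=np.array([(75,34),(49,60),(-49,60),(-75,34),(-75,-34),(-49,-60),(49,-60),(75,-34)])/1e3
P=place(np.c_[oc,np.full(8,.04)],[C[0],C[1],yaw])+[0,0,zu]
L=place(np.c_[oc,np.full(8,.063)],[.4535,.2355,yaw])
K=place(np.array([(95,50,50),(95,-50,50),(-95,-50,50),(-95,50,50)])/1e3,[.449,.346,np.radians(-.9)])
for n,(x0,y0,x1,y1) in dict(scene=(150,80,390,320),top=(140,130,400,280)).items():
    im=env.read_camera(n)[:,:,::-1].copy();c=env.camera_info(n);f=400/(x1-x0)
    a=cv2.resize(im[y0:y1,x0:x1],None,fx=f,fy=f,interpolation=cv2.INTER_CUBIC)
    for Q,col in((P,(0,255,255)),(L,(0,255,0)),(K,(255,0,255))):
        cv2.polylines(a,[np.round((proj(c,Q)+.5-[x0,y0])*f*16).astype(np.int32)],True,col,1,cv2.LINE_AA,4)
    out.append(cv2.copyMakeBorder(a,0,400-a.shape[0],0,0,cv2.BORDER_CONSTANT))
cv2.imwrite("pics/p7.png",np.hstack(out))
```

```text
[ 0.44381077 -0.09187951  0.25456604] [ 1.79977164e+02 -9.70850441e-03  1.33776739e+02] [ 0.18706106  0.00561776 -1.27634925]
tray centre [ 0.50821048 -0.04481787  0.        ] 0.2267660423491359
```

View pics/p7.png

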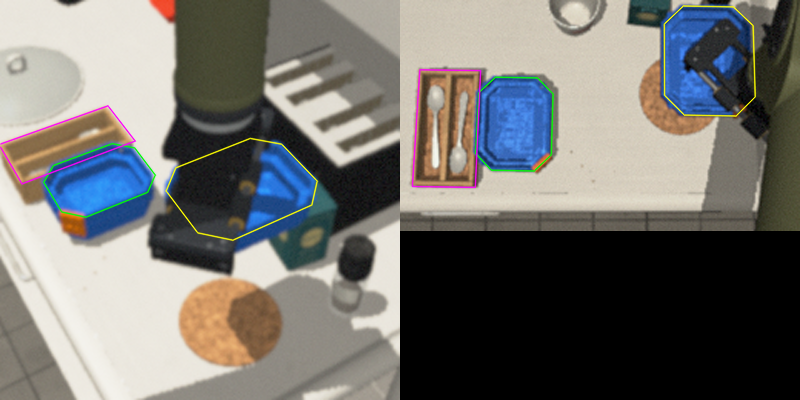

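Run:
```python
from h import *
lo=np.array(oct_(75,60,26,63)+oct_(75,60,26,20)+oct_(67,52,26,0))/1e3
g=grip-[0,0,.023]
ims={n:env.read_camera(n) for n in("top","scene")}
x,f=fit(np.vstack([lo,g]),'blue',[.454,.236,-.02],("top",),ims);print(np.round(x[:2]*1e3,1),np.degrees(x[2]),f)
y=place(np.array([[-.049,.06,0],[.049,.06,0]]),x)
k,f=fit(caddy,'w',[.449,.346,-.015],("top",),ims);print(np.round(k[:2]*1e3,1),np.degrees(k[2]),f)
a=k[2];print("gap mm",[1e3*(-.05-((q[:2]-k[:2])@[-np.sin(a),np.cos(a)])) for q in y])
a=cv2.resize(ims["top"][175:255,140:260,::-1],(780,520),interpolation=cv2.INTER_CUBIC);cv2.imwrite("pics/p8.png",a)
```

```text
[453.9 238.1] -4.68833705870569 0.06928634573543278
[448.9 345.9] -0.7199537093164631 0.030048547372528524
gap mm [np.float64(-5.46779450419338), np.float64(1.3143927797015786)]
```

View pics/p8.png

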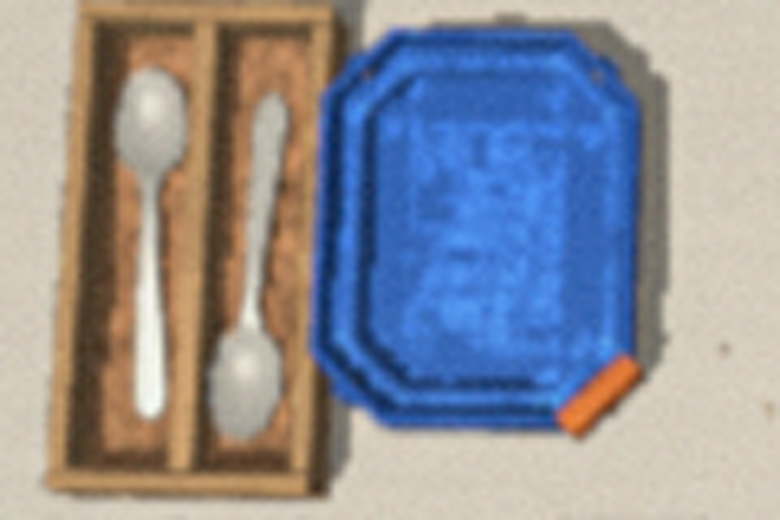

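Run:
```python
from h import *
im=np.mean([env.read_camera("top").astype(float) for _ in range(8)],0);c=env.camera_info("top")
blue=im[:,:,2]-im[:,:,0]   # B-R
def edge(sig,rows,u0,u1,z,name,thr=None):
    P=[]
    for r in rows:
        s=sig[r,u0:u1];g=np.gradient(s);i=np.argmax(abs(g));i=np.clip(i,2,len(s)-3)
        w=abs(g[i-2:i+3]);u=u0+(w*np.arange(i-2,i+3)).sum()/w.sum();P.append(ground(c,(u,r),z)[:2])
    P=np.array(P)
    for _ in range(4):
        k=np.polyfit(P[:,0],P[:,1],1);e=P[:,1]-np.polyval(k,P[:,0]);P=P[abs(e)<max(2*e.std(),.0004)]
    print(name,"yaw",round(np.degrees(np.arctan(k[0])),2),"y@.40,.45,.50",np.round(np.polyval(k,[.40,.45,.5])*1e3,1),"sd",round(e.std()*1e3,2),len(P))
# crop scale 6.5, origin (140,175)
edge(blue,range(192,227),182,198,.063,"tray left")
edge(blue,range(193,228),231,245,.020,"tray right z20")
edge(blue,range(193,228),231,245,.063,"tray right z63")
R=im[:,:,0]-im[:,:,2]
edge(R,range(180,247),145,157,.05,"caddy left top")
lum=im.sum(2)
edge(lum,list(range(177,184))+list(range(240,248)),186,196,.05,"caddy right ends")
edge(lum,range(184,245),150,157,.05,"caddy left inner")
for r in(178,182,242,246): print(r,np.round(R[r,184:200]).astype(int))
```

```text
tray left yaw -0.85 y@.40,.45,.50 [300.1 299.3 298.6] sd 0.29 35
tray right z20 yaw -1.31 y@.40,.45,.50 [181.1 179.9 178.8] sd 0.17 33
tray right z63 yaw -1.31 y@.40,.45,.50 [178.6 177.4 176.3] sd 0.16 33
caddy left top yaw -1.16 y@.40,.45,.50 [397.6 396.6 395.6] sd 0.4 61
caddy right ends yaw 4.12 y@.40,.45,.50 [287.7 291.3 294.9] sd 0.91 10
caddy left inner yaw -0.77 y@.40,.45,.50 [391.3 390.6 389.9] sd 0.47 48
178 [63 64 62 61 70 74 68 45 26 20 13 16 22 27 28 24]
182 [  91   80   78   76   83   83   70   46   36   25    4   -3  -19  -69
 -101  -92]
242 [72 84 86 73 46 36 27 14 11 16 24 25 25 25 26 27]
246 [59 82 83 59 39 34 25 14 15 20 23 24 24 24 24 24]
```

```bash
python3 -c "
from cell import env
o=env.get_obs();print(o['time_s'],o['grip_width'],o['grasp_force']);print(env.sign_off())"
```

```text
18.375 0.00979753571933286 45.00541180372238
the job is handed in; nothing more can be done
None
```

The job is handed in at 18.4 s, no verdict returned: the stack sits against the caddy (about 0.1–0.3° out of parallel by the camera edge fits, no gap found), the top tray was peeled by its orange corner, and it is held level about 22 cm above the middle of the cork mat.

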